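# Sort waffle-baker pivot studs on thread gauges

## Task

Two threaded pivot studs from the waffle bakers lie on the breakfast counter beside a smooth pin of the same shape. Sort them by thread pitch: lay the coarse-threaded stud into the gauge with the coarse notches and the fine-threaded stud into the gauge with the fine notches, in either order. Each stud should rest down in both cradles of its gauge, with its square middle centred in the gap between them, and be let go.

Things in the scene. Friction and masses are not known exactly. Their poses are not given: they have to be found in the camera images.
- coarse_stud_center (a point): Loose steel stud, 152 mm long, about 0.5 kg: square middle 30 x 30 mm, 32 mm long (grip it here, across two flats); each end round, 22 mm dia, 60 mm long, a coarse thread: bright ridges 8 mm apart, dark grooves. Point: its centre, 15 mm above the counter as it lies on a flat of the square; x along the stud, ends alike. A smooth pin of the same shape lies nearby, not needed.
- fine_stud_center (a point): Loose steel stud, 152 mm long, about 0.5 kg: square middle 30 x 30 mm, 32 mm long (grip it here, across two flats); each end round, 22 mm dia, 60 mm long, a fine thread: bright ridges 4 mm apart, dark grooves. Point: its centre, 15 mm above the counter as it lies on a flat of the square; x along the stud, ends alike. A smooth pin of the same shape lies nearby, not needed.
- coarse_gauge: Fixed blue plate 170 x 84 x 8 mm with two open 45 degree V cradles in line along x, each 40 mm long, starting 40 mm either side of the middle (80 mm gap for square and fingers); bright faces notched coarsely, 5 ribs 8 mm apart. V bottom 28, rims 54 mm above the counter; mouth 52 wide. Origin: centre of underside, z up. A seated stud lies along x, its centre over the origin, 44 mm above the counter.
- fine_gauge: Fixed blue plate 170 x 84 x 8 mm with two open 45 degree V cradles in line along x, each 40 mm long, starting 40 mm either side of the middle (80 mm gap for square and fingers); bright faces notched finely, 10 ribs 4 mm apart. V bottom 28, rims 54 mm above the counter; mouth 52 wide. Origin: centre of underside, z up. A seated stud lies along x, its centre over the origin, 44 mm above the counter.
Things that resemble listed ones, but are neither listed nor needed, are in the scene too. Leave any blue, purple or yellow look-alike of the part that bears fine_stud_center alone.

How it is judged:
By the outcome, as a careful person would: the job done as asked, in the order asked, and still so for the second after the job is handed in, with the robot touching nothing.
It also fails if it takes over 72 s, if anything falls off the work surface, if the arm or the gripper's body presses on something with over 40 N, if the wrist force passes 120 N, or if a joint passes its speed limit or range.

## Robot

A 6-joint arm with a two-finger parallel gripper is mounted at the origin on the work surface. World frame = base frame: x ahead of the robot, y to its left, z up, the work surface at z = 0. Lengths are in m, angles in rad, forces in N, time in s.
With the tool pointing down it reaches from about 0.275 to 0.825 m from the base axis. Payload 4.9 kg.
Tool frame: the origin (TCP) lies midway between the tips of the shut fingers; the grasp point (between the pads) lies 19 mm behind it (grip_point_offset is the distance from the TCP to the grasp point, in m); z points along the fingers, y is the line along which they close (so a half turn about z gives the same grasp; the last joint's range is limited). The gripper opens to 85 mm and grips with 20 to 120 N. Pads are 22 mm wide; open, the fingers measure 114 mm over their backs; the gripper's body (76 mm by 85 mm) begins 54 mm behind the grasp point. The pads swing forward as they close: fully open they stand 13 mm farther back than shut.
Start: joints at [1.172, 0.326, -0.193, 1.052, 0, 1.437], TCP at [0.144, 0.531, 0.231] pointing down, gripper open.
Joint ranges: [-2.65, 2.65], [-0.97, 1.79], [-1.3, 1.35], [-1.93, 2.1], [-1.47, 1.37], [-3.14, 3.14]. Speed limits (rad/s): [2.57, 2.57, 3.14, 3.14, 3.14, 3.14].

## Interface

Orientations are given as a rotation vector (axis times angle).
In Python, from cell import * gives the robot as it stands. Calls block until the motion is done:
- movep(position, orientation): joint-space move of the TCP to a pose.
- move_l(position, velocity=0.15, rot=None, until_force=None): straight line of the TCP; rot=None keeps the orientation; velocity is the mean speed in m/s. With until_force (N) it stops when the force on the tool has changed by that much, and returns True; else False.
- set_joints(angles): joint-space move.
- let_go() and grab(newtons=None): open the fingers fully, or close them until they stop; newtons is the grip in N (None keeps the last).
- sleep(seconds).
- ik(position, orientation): joint angles nearest the present ones, or None.
- get_state(): the state.
- grab_frame(name): name is "side" or "top" or "wrist"; returns a dict with "img" (420x560x3 uint8, red, green, blue), "fx", "fy", "cx", "cy" (pixels), "cam_to_world" (4x4, takes a point from camera to world coordinates); the wrist camera has in their place "T_tool_cam" (4x4, takes a point from camera to tool coordinates, whose origin is the TCP and whose axes are the flange's). Camera axes: x right, y down, z forward; pixel columns grow to the right and rows downward; lengths in m; the calibration is good to about 2 mm. The wrist camera is an equidistant fisheye: a pixel r from the principal point sees the ray r / f radians off the axis. A picture is of the moment at which its call begins: read the wrist's pose just before it. There is no depth.
A pose or a line that the arm cannot do raises MotionError and nothing moves.
- sign_off(): hands the job in; it is judged then, once.
Trained networks look in the newest picture that a camera, given by its name, has taken for a name from the list of things; names that differ only in an ending like _2 or _b are one class to them, and where a whole thing is asked for, a point or a joint stands for the part that bears it (a point fixed in the world has none). Each returns a list of dicts, best first, with "score" (0 to 1); they miss things now and then, are a little off and sometimes report something else, mostly with a low value. They report only what shows in the picture. A call takes as long as a camera call. They do not tell look-alikes from the thing itself.
- spot_in(camera, name): "centre" ([column, row] in pixels, amid what is visible of it).
- silhouettes(camera, name): "mask" (420x560 bool, what is visible of it) and "centre" ([column, row] in pixels, amid what is visible of it).
- tip_of(camera, name): "centre" ([column, row] in pixels: a listed point, or the origin of a listed thing).
The state is a dict: "clock": time; "q": joint angles; "joint_velocities": joint speeds; "tau": joint torques, N m; "position": TCP position; "eef_rot": TCP orientation; "contact_force": force on the tool from outside, world axes, zero at the start; "wrist_torque": the same for the moment, N m; "finger_gap": opening from 0.0 (shut) to 1.0 (fully open); "grasp_force": force on a finger pad.
Only numpy, scipy, OpenCV 4.12 (cv2) and the standard library are available. Lean on these libraries where they do the work, as an engineer would, in place of code of your own. Each camera call takes 0.05 s, during which the arm holds its last target. There are 200 camera calls.

## Working session

There is one attempt and no reset: what is moved stays moved. The work goes in short steps, each a Python script; the robot and the scene stay as the last script left them, time stands still between calls to the robot, and variables do not carry over. Pictures are saved under pics/ and viewed, at most 10 in all, crops included, and the job is handed in when it is done.

```bash
mkdir -p pics; ls
python3 - <<'E'
from cell import *
import cv2
ims=[]
for c in ("top","side"):
    f=grab_frame(c); cv2.imwrite(f"pics/{c}0.png",f["img"][:,:,::-1])
    print(c,f["fx"],f["fy"],f["cx"],f["cy"],f["cam_to_world"])
    for n in ("coarse_stud_center","fine_stud_center","coarse_gauge","fine_gauge"):
        print(n,[(d["centre"],round(d["score"],2)) for d in tip_of(c,n)], [(d["centre"],round(d["score"],2),d["mask"].sum()) for d in silhouettes(c,n)])
f=grab_frame("wrist"); cv2.imwrite("pics/wrist0.png",f["img"][:,:,::-1]); print({k:v for k,v in f.items() if k!="img"})
print(get_state())
E
```

```text
pics
top 473.47918418908444 473.47918418908444 276.5986664463812 207.20686868518288 [[-0.02003163 -0.99903278  0.03914392  0.37819208]
 [-0.99947286  0.02101022  0.02475027 -0.04483686]
 [-0.02554876 -0.0386275  -0.99892701  1.09011764]
 [ 0.          0.          0.          1.        ]]
coarse_stud_center [([344.6, 161.8], 0.87)] [([348.0, 162.5], 0.87, np.int64(610))]
fine_stud_center [([443.6, 240.0], 0.88), ([250.0, 239.5], 0.83), ([340.7, 246.0], 0.77), ([172.7, 275.4], 0.67), ([287.6, 160.6], 0.59)] [([285.8, 158.0], 0.95, np.int64(698)), ([444.2, 241.0], 0.91, np.int64(697)), ([174.2, 275.2], 0.9, np.int64(723)), ([341.0, 250.9], 0.78, np.int64(747)), ([250.7, 241.4], 0.72, np.int64(648))]
coarse_gauge [([128.1, 168.1], 0.7)] [([127.0, 165.1], 0.72, np.int64(2779))]
fine_gauge [([211.1, 163.6], 0.71)] [([210.6, 161.1], 0.93, np.int64(2670))]
side 533.1947788109105 533.1947788109105 285.6137480079119 208.8097698005458 [[ 9.26920265e-01 -2.57447243e-01  2.73019670e-01  1.14525190e-01]
 [-3.75258198e-01 -6.36552960e-01  6.73781577e-01 -8.07445534e-01]
 [ 3.28269011e-04 -7.2699466
[... 1148 characters left out ...]
0000000e+00]])}
{'clock': 0.95, 'q': array([ 1.17178062e+00,  3.26192679e-01, -1.92590635e-01,  1.05200410e+00,
        1.52002401e-06,  1.43659854e+00]), 'joint_velocities': array([-0.00033721,  0.00038643,  0.00076063, -0.00201206,  0.00066129,
        0.00157979]), 'tau': array([-4.91685114e-04, -4.43328881e+01,  2.62760693e+01,  8.62841025e-04,
       -3.82725148e-04, -3.80064151e-06]), 'position': array([0.14394898, 0.53084999, 0.23128839]), 'eef_rot': array([4.14760484e-01, 3.11409258e+00, 1.41322444e-05]), 'contact_force': array([ 0.54797243, -0.10327712, -0.01200467]), 'wrist_torque': array([ 0.02930313, -0.03996092,  0.02263087]), 'grasp_force': 0.0, 'finger_gap': 0.999504467576569}
```

Run:
```python
import cv2
a=cv2.imread("pics/top0.png")[100:320,80:500]
cv2.imwrite("pics/top0z.png",cv2.resize(a,(800,419),interpolation=cv2.INTER_CUBIC))
```

```text
(no output)
```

View pics/top0z.png

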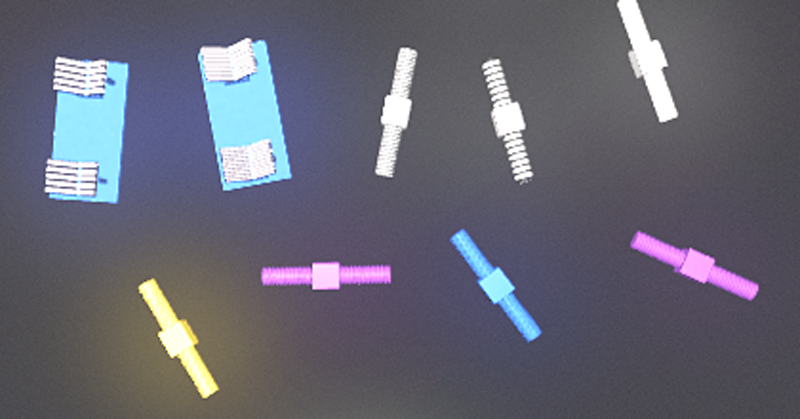

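View pics/side0.png

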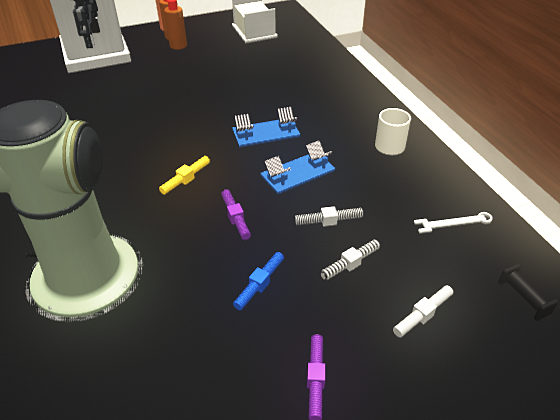

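Top image, full-frame pixels: 
- **Fine stud:** candidates are the white stud at (287,160), plus purple (250,240), purple (444,240), blue (341,248) and yellow (173,276) look-alikes. The white one fits because it is bare steel with tight ridges.
- **Coarse stud:** white at (346,162), with widely spaced ridges. The smooth pin is at (420,131).
- **Gauges:** the coarse one (5 ribs) is at (128,167) and the fine one is at (211,163).

Next I'll measure from the top and side views, then confirm with the wrist camera.

```bash
cat > h.py <<'E'
from cell import *
import cv2, numpy as np
from scipy.spatial.transform import Rotation as R
def ray(f,px,T=None,fish=False):
    u=(np.asarray(px,float)-[f["cx"],f["cy"]])/[f["fx"],f["fy"]]
    if fish:
        r=np.linalg.norm(u,axis=-1,keepdims=True); d=np.concatenate([np.sinc(r/np.pi)*u,np.cos(r)],-1)
    else: d=np.concatenate([u,np.ones(u.shape[:-1]+(1,))],-1)
    T=f["cam_to_world"] if T is None else T
    return T[:3,3], d@T[:3,:3].T
def onz(f,px,z,T=None,fish=False):
    o,d=ray(f,px,T,fish); return o+d*((z-o[2])/d[...,2])[...,None]
def wrist(name):
    s=get_state(); f=grab_frame("wrist"); T=np.eye(4); T[:3,:3]=R.from_rotvec(s["eef_rot"]).as_matrix(); T[:3,3]=s["position"]
    cv2.imwrite(f"pics/{name}.png",f["img"][:,:,::-1]); return f,T@f["T_tool_cam"]
def down(a): # tool z down, tool y (closing) at heading a
    y=np.array([np.cos(a),np.sin(a),0]); z=np.array([0,0,-1.]); return R.from_matrix(np.c_[np.cross(y,z),y,z]).as_rotvec()
def maskpose(f,m,z,**k):
    v,u=np.nonzero(m); P=onz(f,np.c_[u,v],z,**k)[:,:2]
    (c,sz,a)=cv2.minAreaRect(P.astype(np.float32)*1000)
    w,V=np.linalg.eigh(np.cov(P.T)); return P.mean(0),np.degrees(np.arctan2(V[1,1],V[0,1])),np.array(c)/1000,sz,a
E
python3 - <<'E'
from h import *
for c in ("top","side"):
    f=grab_frame(c); hsv=cv2.cvtColor(f["img"],cv2.COLOR_RGB2HSV)
    for n,px in (("coarse_stud_center",(346,162) if c=="top" else (351,260)),("fine_stud_center",(287,160) if c=="top" else (329,216)),("coarse_gauge",(128,167) if c=="top" else (265,130)),("fine_gauge",(211,163) if c=="top" else (297,170))):
        ds=silhouettes(c,n)+silhouettes(c,"fine_stud_center" if "stud" in n else n)
        ds=[d for d in ds if np.hypot(*(np.array(d["centre"])-px))<12]
        for d in ds[:1]: print(c,n,maskpose(f,d["mask"],.015 if "stud" in n else .008))
        ts=[d for d in tip_of(c,n) if np.hypot(*(np.array(d["centre"])-px))<15]
        for d in ts: print("  tip",onz(f,np.array(d["centre"]),.015 if "stud" in n else 0))
        if "gauge" in n and ds:
            m=cv2.dilate(ds[0]["mask"].astype(np.uint8),np.ones((7,7)))>0
            m&=(hsv[...,0]>95)&(hsv[...,0]<115)&(hsv[...,1]>130)&(hsv[...,2]>100)
            print("  blue",maskpose(f,m,.008))
E
```

```text
top coarse_stud_center (array([ 0.51813825, -0.1772453 ]), np.float64(-165.7156326164656), array([ 0.51788953, -0.17756476]), (150.8424835205078, 36.523319244384766), 7.2522783279418945)
  tip [ 0.5166619  -0.17613067  0.015     ]
top fine_stud_center (array([ 0.53106477, -0.04545674]), np.float64(167.1857402898052), array([ 0.53041809, -0.04539674]), (30.87851333618164, 153.14889526367188), 77.51251220703125)
  tip [ 0.52424114 -0.03831132  0.015     ]
top coarse_gauge (array([0.51830173, 0.32850649]), np.float64(175.34522111764923), array([0.51826587, 0.3293118 ]), (92.98397064208984, 175.36221313476562), 84.69710540771484)
  tip [0.51693163 0.32114205 0.        ]
  blue (array([0.51825264, 0.31059521]), np.float64(172.79587117132374), array([0.51858221, 0.32777356]), (85.7861099243164, 171.85049438476562), 84.8521499633789)
top fine_gauge (array([0.53199171, 0.13823411]), np.float64(-169.95243372448707), array([0.53428564, 0.13884174]), (175.76260375976562, 84.91915893554688), 9.894909858703613)
  tip [0.5286044  0.14008056 0.        ]
  blue (array([0.52743315, 0.12607373]), np.f
[... 654 characters left out ...]
441), array([0.52234882, 0.34703802]), (148.59396362304688, 183.81625366210938), 84.53398895263672)
  tip [0.50853979 0.32107689 0.        ]
  blue (array([0.51317234, 0.31750524]), np.float64(175.31742141644776), array([0.5156795 , 0.32330231]), (92.7458267211914, 172.745361328125), 84.74869537353516)
side fine_gauge (array([0.53271708, 0.14331111]), np.float64(-161.20603264603156), array([0.53734216, 0.15440274]), (199.43551635742188, 132.02471923828125), 8.645500183105469)
  tip [5.37018293e-01 1.36144952e-01 1.11022302e-16]
  blue (array([0.5283747 , 0.12766692]), np.float64(-169.3386464497563), array([0.53214606, 0.13431479]), (180.99026489257812, 90.00685119628906), 10.027558326721191)
```

```bash
cat > look.py <<'E'
from h import *
import json
pri={"fine_gauge":(.533,.138,9.9),"coarse_gauge":(.5186,.328,-5.1),"fine_stud_center":(.5306,-.0455,-12.8),"coarse_stud_center":(.5180,-.1773,14.3)}
def look(n,h=.2,name=""):
    x,y,a=pri[n]; best=None; q=np.array(get_state()["q"])
    for k in (90,-90):
        r=down(np.radians(a+k)); tx=R.from_rotvec(r).as_matrix()[:,0]
        p=np.array([x,y,h])-.07*tx; j=ik(p,r)
        print(n,k,None if j is None else np.round(j,2))
        if j is not None and (best is None or abs(j[5])<abs(best[0][5])): best=(j,p,r)
    movep(best[1],best[2]); sleep(.2)
    f,T=wrist(name+n); z=.015 if "stud" in n else .008
    ds=silhouettes("wrist",n)
    if "stud" in n: ds+=silhouettes("wrist","fine_stud_center")
    for d in ds:
        P=maskpose(f,d["mask"],z,T=T,fish=True)
        if np.hypot(*(P[2]-[x,y]))<.04: print(" mask",round(d["score"],2),d["centre"],np.round(np.r_[P[0],P[2]],4),round(P[1],1),np.round(P[3],1),round(P[4],1))
    for d in tip_of("wrist",n):
        P=onz(f,np.array(d["centre"]),.015 if "stud" in n else 0,T=T,fish=True); print(" tip",d["score"],d["centre"],P)
    if "gauge" in n:
        hsv=cv2.cvtColor(f["img"],cv2.COLOR_RGB2HSV); m=(hsv[...,0]>95)&(hsv[...,0]<115)&(hsv[...,1]>130)&(hsv[...,2]>80)
        v,u=np.nonzero(m); P=onz(f,np.c_[u,v],z,T=T,fish=True); ok=np.hypot(P[:,0]-x,P[:,1]-y)<.12; m[v[~ok],u[~ok]]=0
        _,L,st,_=cv2.connectedComponentsWithStats(m.astype(np.uint8)); m=L==1+st[1:,4].argmax()
        print(" blue",maskpose(f,m,z,T=T,fish=True))
    print(get_state()["clock"])
E
python3 - <<'E'
from look import *
for n in pri: look(n)
a=[cv2.imread(f"pics/{n}.png") for n in pri]
cv2.imwrite("pics/mosaic.png",cv2.resize(np.vstack([np.hstack(a[:2]),np.hstack(a[2:])]),(800,600),interpolation=cv2.INTER_AREA))
E
```

```text
fine_gauge 90 [ 0.13  0.48 -0.04  1.05  0.   -0.05]
fine_gauge -90 [ 0.11  0.22 -0.42  0.93  0.    3.08]
 mask 0.58 [276.8, 112.2] [0.531  0.1359 0.5316 0.1357] -170.0 [182.9  84.2] 10.1
 tip 0.9 [274.6, 113.0] [0.52927094 0.13500209 0.        ]
 tip 0.22 [105.9, 85.9] [ 0.52151253 -0.06140051  0.        ]
 blue (array([0.49092375, 0.128887  ]), np.float64(100.04657745046562), array([0.49047885, 0.12868056]), (2.175093650817871, 28.290075302124023), 9.841659545898438)
4.7417
coarse_gauge 90 [0.39 0.57 0.12 1.11 0.   0.48]
coarse_gauge -90 [ 0.51  0.37 -0.22  0.99  0.   -2.54]
 mask 0.78 [274.1, 113.9] [0.5168 0.326  0.5174 0.3259] 174.7 [ 85.9 183.2] 85.0
 tip 0.6 [276.4, 117.7] [0.5199731  0.32484263 0.        ]
 tip 0.47 [1.9, 171.5] [ 5.28998955e-01 -6.58667490e-02  5.55111512e-17]
 blue (array([0.47589752, 0.33057794]), np.float64(84.86720530146333), array([0.47545566, 0.33006967]), (37.39617156982422, 3.2847537994384766), 84.76995086669922)
5.8167
fine_stud_center 90 [-0.22  0.44 -0.1   1.03  0.   -0.  ]
fine_stud_center -90 [-0.22  0.19 -0.46  0.92  0.    3.14]
 mask 0.92 [274.1, 113.2] [ 0.5288 -0.0479  0.5287 -0.0485] 167.9 [ 30.9 155.3] 81.3
 mask 0.92 [274.1, 113.2] [ 0.5288 -0.0479  0.5287 -0.0485] 167.9 [ 30.9 155.3] 81.3
 tip 0.69 [274.5, 112.2] [ 0.52549986 -0.04687664  0.015     ]
 tip 0.26 [541.9, 71.2] [0.5206852  0.30244098 0.015     ]
7.6417
coarse_stud_center 90 [-0.39  0.45 -0.08  1.03 -0.   -0.64]
coarse_stud_center -90 [-0.56  0.24 -0.39  0.94 -0.    2.33]
 mask 0.63 [275.4, 119.6] [ 0.5178 -0.1803  0.5174 -0.1808] -165.2 [154.2  30.1] 18.7
 tip 0.98 [275.6, 115.8] [ 0.51752405 -0.17830496  0.015     ]
8.7
```

View pics/mosaic.png

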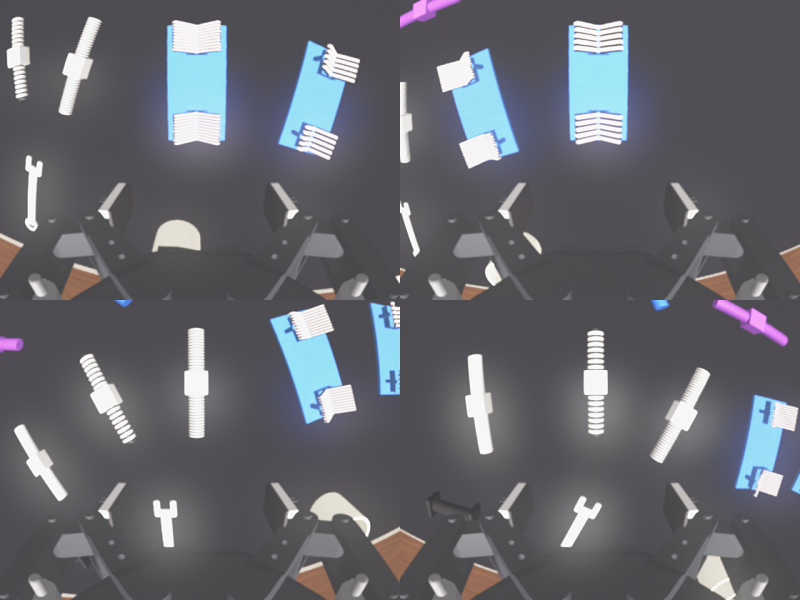

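The mosaic (each tile at 0.71 scale) shows the fine gauge at about (197,82) top-left, the coarse gauge at (598,80) top-right, the fine stud at (196,382) bottom-left and the coarse stud at (596,382) bottom-right. The wrist and top positions agree within 3 mm. I'll confirm which is which in one enlarged crop.

Run:
```python
import cv2,numpy as np
c=[cv2.imread(f"pics/{n}.png")[25:210,205:345] for n in ("fine_gauge","fine_stud_center","coarse_gauge","coarse_stud_center")]
cv2.imwrite("pics/crop.png",cv2.resize((255*(np.hstack(c)/255.)**1.8).astype(np.uint8),(800,264*1),interpolation=cv2.INTER_CUBIC))
```

```text
(no output)
```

View pics/crop.png

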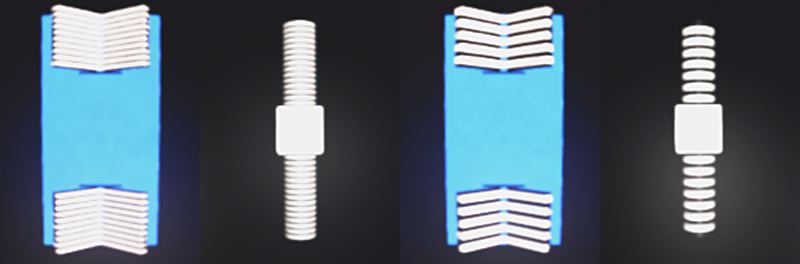

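The crop confirms it, left to right: fine gauge (10 ribs), fine stud (tight thread), coarse gauge (5 ribs) and coarse stud (about 8 mm pitch). I'll refine the square centres from the saved pictures, since centring depends on them.

Run:
```python
from look import *
f=grab_frame("wrist")
for n in pri:
    x,y,a=pri[n]; r=down(np.radians(a+90)); M=R.from_rotvec(r).as_matrix(); T=np.eye(4);T[:3,:3]=M;T[:3,3]=np.array([x,y,.2])-.07*M[:,0]; T=T@f["T_tool_cam"]
    im=cv2.imread(f"pics/{n}.png"); ax=np.array([np.cos(np.radians(a)),np.sin(np.radians(a))])
    if "stud" in n:
        g=im.max(2)>170; v,u=np.nonzero(g); z=.03
        P=onz(f,np.c_[u,v],z,T=T,fish=True)[:,:2]-[x,y]; s=P@ax; t=P@[-ax[1],ax[0]]
        k=(abs(s)<.03)&(abs(t)<.03); k2=k&(abs(t-np.median(t[k]))>.0125)
        print(n,"along range",s[k2].min(),s[k2].max(),"across",t[k].min(),t[k].max(), "pt",np.array([x,y])+ax*(s[k2].min()+s[k2].max())/2+np.array([-ax[1],ax[0]])*(t[k].min()+t[k].max())/2)
    else:
        b=im.astype(int); m=(b[...,0]-b[...,2]>50)&(b[...,0]>120); v,u=np.nonzero(m)
        P=onz(f,np.c_[u,v],.008,T=T,fish=True)[:,:2]-[x,y]; k=np.abs(P).max(1)<.1; P=P[k]
        _,L,st,_=cv2.connectedComponentsWithStats(m.astype(np.uint8)); m=L==1+st[1:,4].argmax()
        print(n,maskpose(f,m,.008,T=T,fish=True))
```

```text
fine_gauge (array([0.53135451, 0.13526295]), np.float64(-169.44429592689906), array([0.53189313, 0.13534338]), (171.0558624267578, 86.8454360961914), 9.741482734680176)
coarse_gauge (array([0.5167211 , 0.32793533]), np.float64(175.17923428381505), array([0.5168703 , 0.32773676]), (86.6893310546875, 172.0584716796875), 85.27531433105469)
fine_stud_center along range -0.017430949480445386 0.015328039536192753 across -0.018597628501033664 0.012899062796789384 pt [ 0.52894342 -0.04804553]
coarse_stud_center along range -0.018408535639261668 0.014409402815064452 across -0.01953937745672377 0.011943878074581669 pt [ 0.51700043 -0.18147397]
```

```bash
cat > job.py <<'E'
from h import *
def pick(x,y,a,z=.004):
    r=down(np.radians(a+90)); let_go(); movep([x,y,.14],r); move_l([x,y,.05],.2); hit=move_l([x,y,z],.08,until_force=15)
    grab(60); sleep(.2); s=get_state(); print("grip",hit,s["position"],s["finger_gap"],s["grasp_force"],s["clock"])
    move_l([x,y,.16],.15); s=get_state(); print("lift",s["finger_gap"],s["grasp_force"],s["contact_force"],s["clock"]); return s
def carry(x,y,a,zgrip):
    r=down(np.radians(a+90)); movep([x,y,.16],r); move_l([x,y,zgrip+.029+.022],.1); sleep(.2)
    hit=move_l([x,y,zgrip+.029-.004],.03,until_force=8); s=get_state(); print("seat",hit,s["position"],s["contact_force"],s["clock"])
E
python3 - <<'E'
from job import *
pick(.5289,-.0480,-12.5)
E
```

```text
grip False [ 0.52934638 -0.04789505  0.0045022 ] 0.3402294876855141 60.533645153045654 11.7
lift 0.342133726704636 59.47600722312927 [ 0.77134235 -0.03143432 -5.28806031] 12.8917
```

Run:
```python
from job import *
carry(.5318,.1355,9.9,.0045)
f,T=wrist("seat_f"); f=grab_frame("side"); cv2.imwrite("pics/seat_side.png",cv2.resize(f["img"][110:220,200:360,::-1],(800,550)))
```

```text
seat True [0.53146543 0.13605528 0.03299617] [1.31310782 0.4931434  2.73575826] 15.7417
```

View pics/seat_side.png

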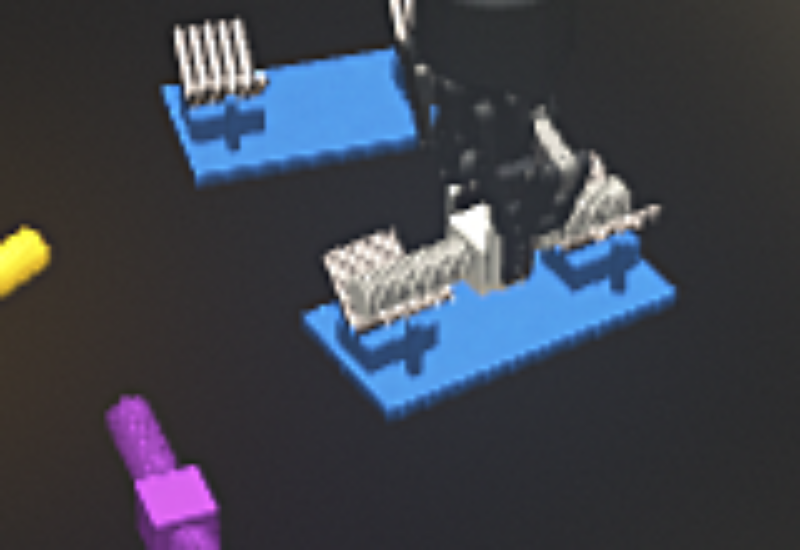

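The fine stud is lying in both V's, and contact came at the expected height (TCP 33.0 mm). I'll release it, check the centring from above, then pick the coarse stud.

```bash
cat > chk.py <<'E'
from job import *
def check(x,y,a,name):
    r=down(np.radians(a+90)); M=R.from_rotvec(r).as_matrix(); movep(np.array([x,y,.2])-.07*M[:,0],r); sleep(.2)
    f,T=wrist(name); im=cv2.imread(f"pics/{name}.png"); ax=np.array([np.cos(np.radians(a)),np.sin(np.radians(a))])
    v,u=np.nonzero(im.min(2)>150); P=onz(f,np.c_[u,v],.059,T=T,fish=True)[:,:2]-[x,y]; s=P@ax; t=P@[-ax[1],ax[0]]
    k=(abs(s)<.032)&(abs(t)<.03)&(abs(t)>.0125); print("square along",s[k].min(),s[k].max(),"mid",(s[k].min()+s[k].max())/2,"across",t[k].min(),t[k].max(),get_state()["clock"])
    cv2.imwrite(f"pics/{name}z.png",cv2.resize((255*(im[20:220,180:370]/255.)**1.8).astype(np.uint8),(570,600),interpolation=cv2.INTER_CUBIC))
E
python3 - <<'E'
from chk import *
let_go(); sleep(.2); p=get_state()["position"]; move_l([p[0],p[1],.16],.15)
check(.5318,.1355,9.9,"chk_f")
E
```

```text
square along -0.0319967645405417 0.031746551664469505 mid -0.0001251064380360968 across -0.029995060165544995 0.029998417043502607 18.3083
```

View pics/chk_fz.png

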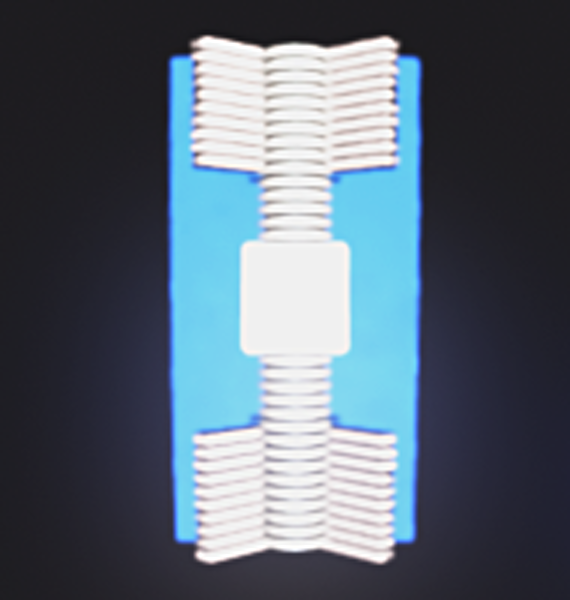

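The fine stud is level in both cradles. Its square spans rows 240–355 and the gap rows 168–433, so it is centred within 1 mm. The numeric check picked up bright plate pixels, so I'm going by the picture instead. Coarse stud next.

Run:
```python
from chk import *
s=pick(.5171,-.1812,14.5)
assert s["finger_gap"]>.3 and s["grasp_force"]>40
# lift over the seated stud with margin
carry(.5170,.3265,-5.0,.0045)
```

```text
grip False [ 0.5174084  -0.18125375  0.0044514 ] 0.3393885881929877 60.55729150772095 21.9
lift 0.3383311695561643 59.56656575202942 [-0.31806414 -0.16048032 -4.26452339] 23.0917
seat True [0.51671458 0.32668937 0.03296718] [-0.55374079  0.57948162  3.95423714] 27.0333
```

Run:
```python
from chk import *
let_go(); sleep(.2); p=get_state()["position"]; move_l([p[0],p[1],.16],.15)
check(.5170,.3265,-5.0,"chk_c")
movep([.35,.0,.3],down(np.pi/2)); f=grab_frame("side"); a=cv2.resize(f["img"][100:210,200:360,::-1],(800,550)); cv2.imwrite("pics/final_side.png",a)
b=cv2.imread("pics/chk_cz.png"); cv2.imwrite("pics/final.png",np.hstack([cv2.resize(b,(380,400)),cv2.resize(f["img"][100:210,220:340,::-1],(420,400))]))
```

```text
square along -0.0319992757707841 0.03191133851688783 mid -4.3968626948134165e-05 across -0.02998994102887032 0.029998717091019332 29.5083
```

View pics/final.png

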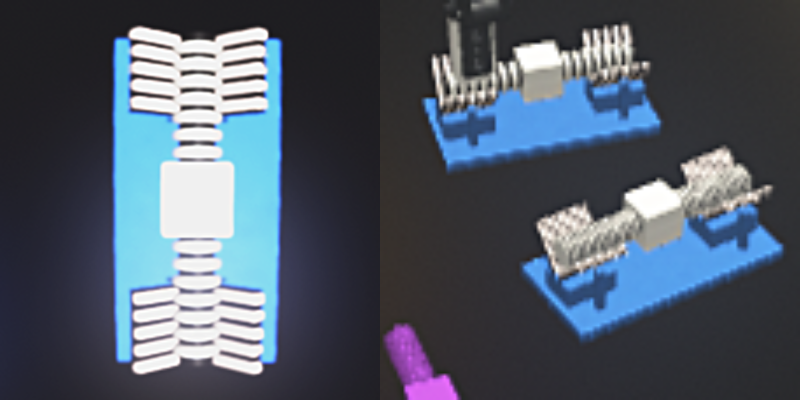

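The final picture shows both studs down in their cradles. The coarse square spans rows 162–237 and its gap rows 110–290, so it is centred. The gripper is clear of both.

```bash
python3 -c "
from cell import *
print(sign_off(), get_state()['clock'])"
```

```text
the job is handed in; nothing more can be done
the job is handed in; nothing more can be done
```

Both studs are sorted by pitch: each rests in both cradles of its own gauge, centred to within about 1 mm by eye in the overhead pictures, and released; the job was handed in at about 30 s of the 72 s allowed.

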